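# Clear the jeweller's press bed, layer the discs and clamp the stack

### The arm

A 6-joint arm with a two-finger parallel gripper is mounted at the origin on the work surface. World frame = base frame: x ahead of the robot, y to its left, z up, the work surface at z = 0. Lengths are in m, angles in degrees, forces in N, time in s.
With the tool pointing down it reaches from about 0.35 to 0.875 m from the base axis. Payload 4.2 kg.
Tool frame: the origin (TCP) lies on the centre line of the jaws, within the pads' length; the fingertips stand r.tip_extent ahead of it and the grasp point (between the pads) lies 11 mm behind it (r.tip_extent is the distance from the TCP to the fingertips, in m); z points along the fingers, y is the line along which they close (so a half turn about z gives the same grasp; the last joint's range is limited). The gripper opens to 87 mm and grips with 3 to 60 N. Pads are 19 mm wide; open, the fingers measure 117 mm over their backs; the gripper's body (75 mm by 190 mm) begins 51 mm behind the grasp point.
Start: joints at [86.723, 22.042, 0.453, 0, -68.411, -14.817], TCP at [0.194, 0.594, 0.231] pointing down, gripper open.
Joint ranges: [-179.83, 179.83], [-69.29, 118.12], [-61.27, 80.66], [-181.25, 117.63], [-171.15, -9.14], [-177.46, 177.46]. Speed limits (degrees/s): [159.86, 159.86, 180, 180, 180, 180].

### API

Orientations are given as a 3x3 rotation matrix whose columns are the frame's x, y, z axes.
In Python, from station import r gives the robot as it stands.
- The arm moves only by the shell command python3 -m jog 'ROWS'. ROWS is text: rows parted by semicolons, each of 5 numbers parted by spaces: the opening, from 0 (shut) to 1 (fully open), then the shift along the world's x, y, z in mm, then the turn about the world's z in degrees. In form: hand dx dy dz roll; .... A call has 1 to 5 rows; each row shifts and turns the commanded pose from where the row before left it; what a row does not reach is not made up. A row lasts 1/8 s, in which the tool goes at most 62.5 mm and 10.7 degrees, less where a joint would pass 70% of its speed; a pose out of reach is approached as far as the arm can. A call is refused whole if a number of a shift passes 62.5 or a number of a turn 10.7, either way. A call with a gripper value outside its range is refused whole. The fingers move at their own pace and stop on an object; the grip force is fixed at half the most. Time passes only in rows, so rows that do not move let the fingers close. It gives the time, the measured TCP pose, the force, the opening and the grip force at its end, in the units of the state.
- r.sense(): the state, without advancing time (a new reading comes with each control period).
- r.capture(name): name is "scene" or "top"; returns a dict with "pixels" (420x560x3 uint8, red, green, blue), "fovy" (degrees; the focal length in pixels is half the picture's height over the tangent of half this angle, whatever the lens; pixels are square), "cx", "cy" (the principal point, pixels), "origin" and "orientation" of the camera in the world. Camera axes: x right, y down, z forward; pixel columns grow to the right and rows downward; lengths in m; the calibration is good to about 2 mm. A picture is of the moment at which its call begins. There is no depth.
- r.finish_job(): hands the job in; it is judged then, once.
The state is a dict: "time_s": time; "joints": joint angles; "joint_velocities": joint speeds; "effort": joint torques, N m; "tcp_pos": TCP position; "ee_rot": TCP orientation; "wrist_force": force on the tool from outside, world axes, zero at the start; "moment": the same for the moment, N m; "gripper_width": opening from 0.0 (shut) to 1.0 (fully open); "gripper_force": force on a finger pad.
Only numpy, scipy, OpenCV 4.12 (cv2) and the standard library are available. Lean on these libraries where they do the work, as an engineer would, in place of code of your own. Each camera call takes 0.05 s, during which the arm holds its last target. There are 200 camera calls.

### The job

With the bench brush, not with the fingers, sweep every scrap piece off the press bed over its open front edge into the scrap drawer; then layer all the metal discs in one neat flat stack centred on the round insert of the bed, and lower the press lever by its bar, without letting it drop, until its rubber foot rests on the stack. Leave the brush back on the blue mat and the scrap drawer fully shut, and leave the other tools on the bench alone.

Things in the scene. Friction and masses are not known exactly. Their poses are not given: they have to be found in the camera images.
- press_base: fixed green bench press. Origin: on the table under the centre of its round insert (60 mm, flush in the bed); x to its rear, y to the lever's hinge. Steel bed: top at z 70 mm, x -80 (open front edge over the drawer) to 105, y -75..75; lips 10 mm high at sides and rear. Outside y -95..95, rear x 120. Hinge lugs at y 95..155, x -55..55, up to z 142; hinge axis along x at y 130, z 125
- scrap_drawer (a joint): how far the wooden scrap drawer under the bed is out, m: 0 fully shut, 0.09 fully open; starts open. It slides out along -x of press_base, friction about 1.5 N. Shut it by pushing its front panel
- drawer_floor (a point): point on the drawer's inner floor, moving with it, axes as press_base; when shut, under the insert, 8 mm above the table. Inside: x -80..81, y -81..81 mm from it; walls 42 mm high. Front panel's outer face at x -92 mm, 188 mm wide, top edge 58 mm above the table, flat down to 26 mm; below that a brass pull stands out 12 mm. Open, the gap from bed edge to panel equals the joint value
- press_lever (a joint): angle of the hold-down lever, rad: 0 level over the bed, 1.57 upright (range -0.25 to 1.8); starts about upright. Its stiff hinge holds it above about 1.3; below that it sinks fast if let go. It rests on 2, 3 or 4 stacked discs at about -0.07, -0.01 or 0.05
- lever_bar (a point): centre of the lever's round dark wooden grip bar: 16 mm thick, parallel to the hinge axis, 205 mm from it. Free for fingers over 60 mm between two steel side plates (8 x 18 mm section, 35 mm either side of the middle, running to the hinge). At lever angle a: y = 130 - 205 cos a, z = 125 + 205 sin a (mm, press_base frame)
- press_foot: black ball-nosed rubber foot under the lever, 22 mm across, 130 mm from the hinge; origin: its lowest point when the lever is level. It comes down over the insert's centre and is sprung (gives up to 6 mm, about 2.5 N per mm)
- brush: bench brush standing on black bristles (74 x 38 mm, 22 mm high); wooden head on them 80 long, 32 wide, top at 47 mm; round 20 mm handle from one end of the head, to 125 mm from the origin, axis 36 mm above the bristle tips. Origin: under the head's centre, at the bristle tips; x along the head, handle towards -x. About 0.13 kg. Grip the head across its 32 mm width
- brush_mat: fixed blue mat, 190 (x) x 240 (y) x 2 mm, where the brush belongs; origin: centre of its underside
- disc1: solid metal disc, 48 mm across, 8 mm thick, lying flat on the fixed green mat (190 x 240 x 2 mm) at the start; origin: centre of its underside. It may be absent (None). Copper
- disc2: solid metal disc, 48 mm across, 8 mm thick, lying flat on the fixed green mat (190 x 240 x 2 mm) at the start; origin: centre of its underside. It may be absent (None). Brass
- disc3: solid metal disc, 48 mm across, 8 mm thick, lying flat on the fixed green mat (190 x 240 x 2 mm) at the start; origin: centre of its underside. It may be absent (None). Copper
- disc4: solid metal disc, 48 mm across, 8 mm thick, lying flat on the fixed green mat (190 x 240 x 2 mm) at the start; origin: centre of its underside. It may be absent (None). Brass
- scrap1: chunky metal offcut lying on the press bed, may be absent (None); origin: centre of its underside as built. Brass block 18 x 13 x 10 mm
- scrap2: chunky metal offcut lying on the press bed, may be absent (None); origin: centre of its underside as built. Copper block 16 x 14 x 11 mm
- scrap3: chunky metal offcut lying on the press bed, may be absent (None); origin: centre of its underside as built. Brass L-shaped piece 18 x 17 x 10 mm
- scrap4: chunky metal offcut lying on the press bed, may be absent (None); origin: centre of its underside as built. Copper round slug 16 mm across, 11 mm high
- scrap5: chunky metal offcut lying on the press bed, may be absent (None); origin: centre of its underside as built. Brass arrow-shaped piece 21 x 14 x 10 mm
- scrap6: chunky metal offcut lying on the press bed, may be absent (None); origin: centre of its underside as built. Copper bar end 19 x 11 x 12 mm
- pliers: pliers with red grips, 125 mm, bystander
- flux_jar: white jar, 56 mm across, 70 mm high, bystander
- hammer: small hammer, bystander
- calipers: calipers 200 mm, bystander
- needle_file: needle file with wooden handle, 180 mm, bystander
There are look-alikes about, which are no part of the job. What is shaped like the disc4 but white is not meant.

How it is judged (in metres and radians):
On the way, in this order (a step that is already met when the one before it is completed fails the run):
1. every scrap piece lies in the scrap drawer (z of scrap1 in the frame of drawer_floor between -0.01 and 0.042 m and x of scrap1 in the frame of drawer_floor between -0.09 and 0.09 m and y of scrap1 in the frame of drawer_floor between -0.085 and 0.085 m and z of scrap2 in the frame of drawer_floor between -0.01 and 0.042 m and x of scrap2 in the frame of drawer_floor between -0.09 and 0.09 m and y of scrap2 in the frame of drawer_floor between -0.085 and 0.085 m and z of scrap3 in the frame of drawer_floor between -0.01 and 0.042 m and x of scrap3 in the frame of drawer_floor between -0.09 and 0.09 m and y of scrap3 in the frame of drawer_floor between -0.085 and 0.085 m and z of scrap4 in the frame of drawer_floor between -0.01 and 0.042 m and x of scrap4 in the frame of drawer_floor between -0.09 and 0.09 m and y of scrap4 in the frame of drawer_floor between -0.085 and 0.085 m and z of scrap5 in the frame of drawer_floor between -0.01 and 0.042 m and x of scrap5 in the frame of drawer_floor between -0.09 and 0.09 m and y of scrap5 in the frame of drawer_floor between -0.085 and 0.085 m and z of scrap6 in the frame of drawer_floor between -0.01 and 0.042 m and x of scrap6 in the frame of drawer_floor between -0.09 and 0.09 m and y of scrap6 in the frame of drawer_floor between -0.085 and 0.085 m), for 0.2 s.
2. all discs lie in one flat stack centred on the insert, let go, with the lever still raised (horizontal distance between each of disc1, disc2, disc3, disc4 and press_base below 0.007 m and angle between each of disc1, disc2, disc3, disc4's own z axis and vertical below 0.09 rad and height (world z) of disc1 between 0.067 and 0.1 m and linear speed of each of disc1, disc2, disc3, disc4 below 0.02 m/s and height (world z) of disc2 between 0.067 and 0.1 m and height (world z) of disc3 between 0.067 and 0.1 m and height (world z) of disc4 between 0.067 and 0.1 m and contact force between the fingers and disc1 below 0.3 N and contact force between the fingers and disc2 below 0.3 N and contact force between the fingers and disc3 below 0.3 N and contact force between the fingers and disc4 below 0.3 N and value of joint press_lever above 0.5 rad), for 0.2 s.
3. the lever's foot rests on the stack ((contact force between press_foot and disc1 above 0.5 N or contact force between press_foot and disc2 above 0.5 N or contact force between press_foot and disc3 above 0.5 N or contact force between press_foot and disc4 above 0.5 N)), for 0.2 s.
At the end, for the whole second after the job is handed in: All scrap pieces in the drawer, drawer within 6 mm of shut; every disc flat, at rest and let go, with its centre within 7 mm of the insert's centre line; the foot pressing on the stack with more than 0.5 N; the middle of the brush head over the blue mat and at rest (all of step 1 and horizontal distance between each of disc1, disc2, disc3, disc4 and press_base below 0.007 m and angle between each of disc1, disc2, disc3, disc4's own z axis and vertical below 0.09 rad and height (world z) of disc1 between 0.067 and 0.1 m and linear speed of each of disc1, disc2, disc3, disc4, brush below 0.02 m/s and height (world z) of disc2 between 0.067 and 0.1 m and height (world z) of disc3 between 0.067 and 0.1 m and height (world z) of disc4 between 0.067 and 0.1 m and contact force between the fingers and disc1 below 0.3 N and contact force between the fingers and disc2 below 0.3 N and contact force between the fingers and disc3 below 0.3 N and contact force between the fingers and disc4 below 0.3 N and (contact force between press_foot and disc1 above 0.5 N or contact force between press_foot and disc2 above 0.5 N or contact force between press_foot and disc3 above 0.5 N or contact force between press_foot and disc4 above 0.5 N) and x of brush in the frame of brush_mat between -0.1 and 0.1 m and y of brush in the frame of brush_mat between -0.125 and 0.125 m and height (world z) of brush below 0.05 m and value of joint scrap_drawer below 0.006 m); the robot touches nothing.
It fails at once if the fingers touch a scrap piece (contact force between the fingers and scrap1 above 0.5 N or contact force between the fingers and scrap2 above 0.5 N or contact force between the fingers and scrap3 above 0.5 N or contact force between the fingers and scrap4 above 0.5 N or contact force between the fingers and scrap5 above 0.5 N or contact force between the fingers and scrap6 above 0.5 N).
It fails at once if the lever drops (closes faster than 2 rad/s) (velocity of joint press_lever below -2 rad/s).
It fails at once if a bystanding tool is moved more than 3 cm (distance of any of pliers, flux_jar, hammer, calipers, needle_file from where it was at the start of the episode above 0.03 m).
Of disc1, disc2, disc3, disc4 only 2 to 4 are there at a start; the rules pass over those that are not, and their reading is None.
Of scrap1, scrap2, scrap3, scrap4, scrap5, scrap6 only 4 to 6 are there at a start; the rules pass over those that are not, and their reading is None.
At some moment in a run one of brush, disc1, disc2, disc3, disc4 may be knocked a few centimetres aside while the robot is not near it.
It also fails if it takes over 210 s, if anything falls off the work surface, if the arm or the gripper's body presses on something with over 40 N, if the wrist force passes 120 N, or if a joint passes its speed limit or range.

## Working session

There is one attempt and no reset: what is moved stays moved. The work goes in short steps, Python scripts to look and compute and a shell command to move; the robot and the scene stay as the last step left them, time stands still between calls to the robot, and variables do not carry over. Pictures are saved under pics/ and viewed, at most 14 in all, crops included, and the job is handed in when it is done.

```bash
ls; mkdir -p pics; cat > h.py <<'E'
import numpy as np, cv2, sys
from station import r
def cap(n,save=None):
    c=r.capture(n); c['f']=c['pixels'].shape[0]/2/np.tan(np.radians(c['fovy'])/2)
    c['R']=np.array(c['orientation']); c['o']=np.array(c['origin'])
    if save: cv2.imwrite('pics/'+save,c['pixels'][:,:,::-1])
    return c
def ray(c,u,v):
    d=c['R']@np.array([(u-c['cx'])/c['f'],(v-c['cy'])/c['f'],1]); return c['o'],d/np.linalg.norm(d)
def plane(c,u,v,z):
    o,d=ray(c,u,v); return o+d*(z-o[2])/d[2]
def proj(c,p):
    q=c['R'].T@(np.array(p)-c['o']); return q[:2]/q[2]*c['f']+[c['cx'],c['cy']]
def tri(c1,p1,c2,p2):
    o1,d1=ray(c1,*p1);o2,d2=ray(c2,*p2)
    s=np.linalg.lstsq(np.c_[d1,-d2],o2-o1,rcond=None)[0]
    a=o1+s[0]*d1;b=o2+s[1]*d2
    return (a+b)/2,np.linalg.norm(a-b)
E
python3 - <<'E'
from h import *
for n in('scene','top'):
    c=cap(n,n+'0.png'); print(n,c['o'],c['R'].round(3).tolist(),c['f'],c['cx'],c['cy'])
s=r.sense(); print(s['tcp_pos'],np.array(s['ee_rot']).round(3).tolist(),s['gripper_width'],r.tip_extent,s['time_s'])
E
```

```text
pics
scene [1.32383513 0.08228128 0.79918258] [[-0.204, 0.639, -0.742], [0.979, 0.138, -0.15], [0.007, -0.757, -0.653]] 387.70919789883055 276.993760231739 209.061134494796
top [ 0.27364589 -0.07998249  1.39318029] [[0.043, -0.978, 0.204], [-0.999, -0.043, 0.003], [0.006, -0.204, -0.979]] 505.9229540934013 282.97650195230653 213.2675110169608
[0.19391449 0.59362265 0.22955407] [[0.951, -0.311, -0.001], [-0.311, -0.95, -0.002], [0.0, 0.002, -1.0]] 0.9969022267554641 0.008 0.1
```

View pics/scene0.png

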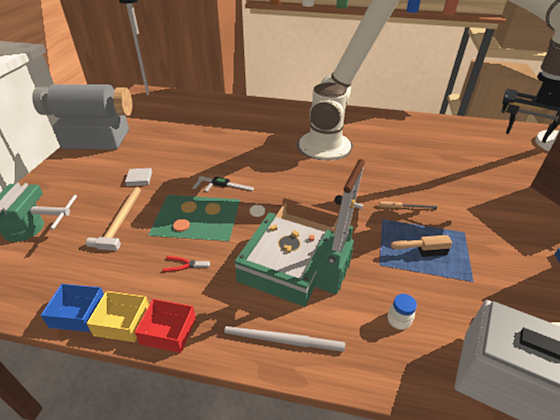

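View pics/top0.png

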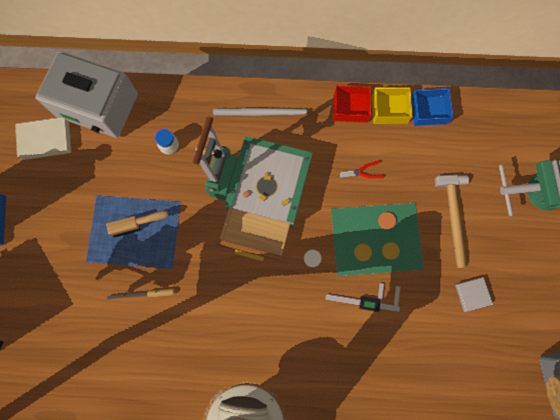

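The scene shows the press in the middle with its drawer open towards the robot. The brush is on the blue mat at left (top px ~(137,222)), and three discs are on the green mat (top px (387,220), (363,252), (391,251)). Possible mix-ups:
- White disc at (312,258): a look-alike, so excluded.
- Needle file handle at (160,293) and hammer handle at (457,225): both could pass for the brush handle. The brush is the one on the blue mat.

Next is one close crop to check.

```bash
python3 - <<'E'
from h import *
t=cv2.imread('pics/top0.png'); s=cv2.imread('pics/scene0.png')
z=lambda a,k,w,h: cv2.resize(a,(w,h),interpolation=cv2.INTER_CUBIC)
A=z(t[125:265,195:320],0,400,448)   # 3.2x
B=z(t[185:275,80:185],0,400,343-0)[:300]
C=z(s[185:305,230:370],0,400,343)[:300]
D=z(t[198:280,300:430],0,400,252)
L=np.vstack([A,np.zeros((148,400,3),np.uint8)]);L[448:596]=cv2.resize(D,(235*1,148)).repeat(1,0).__class__(0) if False else 0
L[448:596,:235]=cv2.resize(D,(235,148))
R=np.vstack([B[:296],C[:300]])
cv2.imwrite('pics/crop1.png',np.hstack([L,R]))
E
```

```text
(no output)
```

View pics/crop1.png

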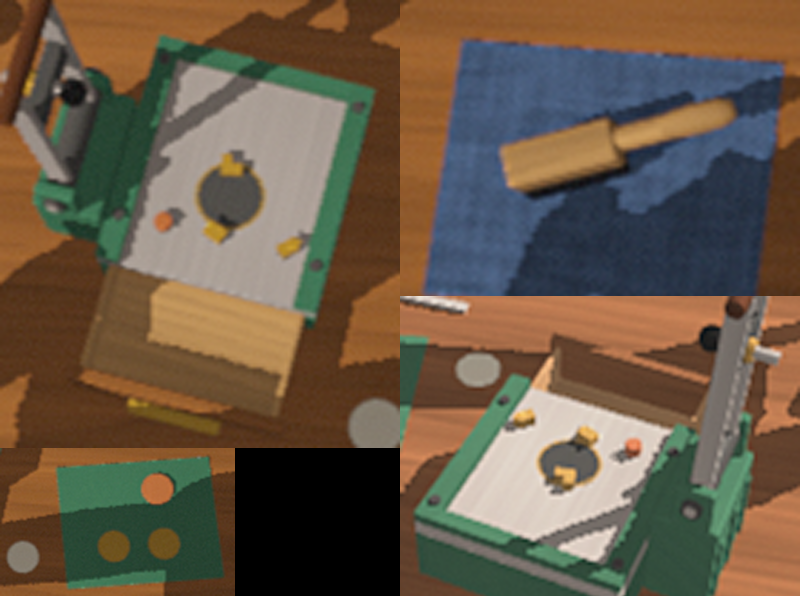

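The crop confirms four scraps: three brass and one copper, at crop px (232,163), (216,232), (290,246) and (165,221). It also shows three real discs on the green mat, the white disc off it, and the brush on the blue mat with its handle towards −y. Next I measure everything in both views.

```bash
cat > m.py <<'E'
from h import *
def blobs(c,box,f,amin=6):
    x0,y0,x1,y1=box; hsv=cv2.cvtColor(np.ascontiguousarray(c['pixels']),cv2.COLOR_RGB2HSV)[y0:y1,x0:x1].astype(int)
    m=f(hsv[...,0],hsv[...,1],hsv[...,2]).astype(np.uint8)
    n,l,st,ce=cv2.connectedComponentsWithStats(m)
    return [(ce[i]+[x0,y0],st[i,4]) for i in range(1,n) if st[i,4]>=amin]
def show(name,c,box,f,z,amin=6):
    for p,a in blobs(c,box,f,amin): print(name,p.round(1),a,plane(c,*p,z)[:2].round(4))
E
python3 - <<'E'
from m import *
T=cap('top');S=cap('scene')
disc=lambda h,s,v:(h<26)&(s>110)
show('disc T',T,(334,206,420,270),disc,.010,60)
show('disc S',S,(155,197,237,238),disc,.010,30)
scr=lambda h,s,v:(h<26)&(s>130)&(v>120)
show('scrap T',T,(243,150,300,208),scr,.08,6)
show('scrap S',S,(262,218,325,255),scr,.08,6)
for c,p in((T,(267,186)),(S,(289.5,243))): print('insert',plane(c,*p,.07)[:2].round(4))
print('tri ins',tri(T,(267,186),S,(289.5,243)))
g=[(162,38),(372,90),(314,322)]
P=[plane(T,195+a/3.2,125+b/3.2,.08)[:2] for a,b in g]; print('lip corners',np.round(P,4))
print('yaw rear',np.degrees(np.arctan2(*(P[0]-P[1])[::-1]))-90,'side',np.degrees(np.arctan2(*(P[1]-P[2])[::-1])))
wood=lambda h,s,v:(h<25)&(s>70)
for n,c,b in(('T',T,(92,200,182,262)),('S',S,(384,228,468,272))):
    x0,y0,x1,y1=b;hs=cv2.cvtColor(np.ascontiguousarray(c['pixels']),cv2.COLOR_RGB2HSV)[y0:y1,x0:x1].astype(int)
    m=wood(*[hs[...,i] for i in range(3)]).astype(np.uint8)
    cn=max(cv2.findContours(m,0,2)[0],key=cv2.contourArea)
    q=cn[:,0]+[x0,y0]; w=np.array([plane(c,*p,.046)[:2] for p in q]).astype(np.float32)
    mu,ev=cv2.PCACompute(w,None); t=(w-mu)@ev[0]; print('brush',n,mu,ev[0],t.min(),t.max(),cv2.minAreaRect(w))
E
```

```text
disc T [418.1 215.9] 63 [ 0.5714 -0.4538]
disc T [386.7 220.1] 247 [ 0.5553 -0.3659]
disc T [390.3 250.7] 243 [ 0.47   -0.3759]
disc T [362.6 252.1] 241 [ 0.4628 -0.2996]
disc S [158.3 204.2] 132 [ 0.4839 -0.4698]
disc S [188.2 206.6] 133 [ 0.4752 -0.3736]
disc S [212.2 208.4] 135 [ 0.4674 -0.2974]
disc S [234.4 229.3] 77 [ 0.5432 -0.203 ]
disc S [180.9 224.7] 171 [ 0.5576 -0.3637]
scrap T [266.5 176.8] 38 [ 0.6459 -0.0278]
scrap T [245.7 193.9] 21 [0.5961 0.0255]
scrap T [261.9 196.6] 34 [ 0.5906 -0.0181]
scrap T [285.1 201.6] 30 [ 0.5795 -0.0805]
scrap S [273.  227.2] 25 [ 0.5828 -0.0784]
scrap S [295.5 233.5] 27 [ 0.5939 -0.0153]
scrap S [311.1 237.3] 23 [0.599  0.0271]
scrap S [287.4 247.6] 31 [ 0.6487 -0.0268]
insert [ 0.623 -0.03 ]
insert [ 0.6219 -0.0259]
tri ins (array([ 0.62254741, -0.02793709,  0.07037246]), np.float64(0.004157072473722109))
lip corners [[ 0.7564  0.0349]
 [ 0.7179 -0.146 ]
 [ 0.5155 -0.1045]]
yaw rear -12.021046051947778 side -11.593257061770437
brush T [[0.51285946 0.32166255]] [-0.32804942  0.9446605 ] -0.088610224 0.07758 ((0.5144698023796082, 0.31645524501800537), (0.03952100872993469, 0.16616715490818024), 17.906784057617188)
brush S [[0.52325076 0.32466567]] [-0.32014638  0.9473681 ] -0.091741875 0.07942492 ((0.5245635509490967, 0.31849563121795654), (0.05278933048248291, 0.17078985273838043), 17.765743255615234)
```

```bash
python3 -m jog '1 44 -34 0 -7.7;1 44 -34 0 -7.7;1 44 -34 0 -7.7;1 44 -34 0 -7.7;1 44 -34 0 -7.7' && python3 -m jog '1 44 -34 0 -7.7;1 44 -34 0 -7.3;1 0 0 -30 0;1 0 0 0 0;1 0 0 0 0'
python3 - <<'E'
from m import *
T=cap('top','t1.png');S=cap('scene','s1.png')
print(r.sense()['joints'],np.degrees(np.arctan2(r.sense()['ee_rot'][1][1],r.sense()['ee_rot'][0][1])))
for a,b in(((386.7,220.1),(180.9,224.7)),((390.3,250.7),(188.2,206.6)),((362.6,252.1),(212.2,208.4))): print('disc',tri(T,a,S,b))
E
```

```text
time_s: 0.82
tcp_pos: [0.4152, 0.4228, 0.2305]
ee_rot: [[0.547, -0.837, -0.0], [-0.837, -0.547, -0.0], [0.0, 0.0, -1.0]]
wrist_force: [0.1, 0.4, 0.1]
gripper_width: 0.997
gripper_force: 0.0
time_s: 1.45
tcp_pos: [0.5022, 0.3567, 0.2013]
ee_rot: [[0.317, -0.948, 0.001], [-0.948, -0.317, 0.0], [0.0, -0.001, -1.0]]
wrist_force: [-0.3, 0.5, 0.5]
gripper_width: 1.003
gripper_force: 0.0
[ 5.04669789e+01  2.22923521e+01 -3.41360938e+00  2.91895427e-02
 -6.41635320e+01 -3.19842035e+01] -161.50458442640308
disc (array([ 0.55567634, -0.36572906,  0.00781995]), np.float64(0.0013493635530687409))
disc (array([ 0.47046666, -0.3764819 ,  0.00567038]), np.float64(0.0007514066350503689))
disc (array([ 0.46318052, -0.29983286,  0.00604297]), np.float64(0.0009627222882289716))
```

```bash
python3 -m jog '1 0 0 -50 0;1 0 0 -50 0;1 0 0 -40 0;1 0 0 -26 0;1 0 0 0 0' && python3 -m jog '0.3 0 0 0 0;0.3 0 0 0 0;0.3 0 0 0 0;0.3 0 0 0 0;0.3 0 0 0 0'&& python3 -m jog '0.2 0 0 0 0;0.2 0 0 0 0;0.2 0 0 30 0;0.2 0 0 40 0;0.2 0 0 0 0'
python3 - <<'E'
from m import *
T=cap('top');S=cap('scene')
z=lambda a:cv2.resize(a,None,fx=4,fy=4,interpolation=cv2.INTER_CUBIC)[:,:,::-1]
cv2.imwrite('pics/b1.png',np.hstack([z(T['pixels'][185:285,85:185]),z(S['pixels'][190:290,380:480])]))
E
```

```text
time_s: 2.17
tcp_pos: [0.5011, 0.356, 0.0333]
ee_rot: [[0.317, -0.948, -0.002], [-0.948, -0.317, -0.003], [0.002, 0.003, -1.0]]
wrist_force: [-0.5, 0.5, 1.7]
gripper_width: 0.995
gripper_force: 0.0
time_s: 2.8
tcp_pos: [0.5021, 0.3561, 0.0348]
ee_rot: [[0.316, -0.949, 0.0], [-0.949, -0.316, 0.0], [-0.0, -0.0, -1.0]]
wrist_force: [0.1, 0.1, -0.7]
gripper_width: 0.517
gripper_force: 0.0
time_s: 3.42
tcp_pos: [0.5037, 0.3577, 0.108]
ee_rot: [[0.316, -0.949, 0.005], [-0.949, -0.316, 0.005], [-0.003, -0.006, -1.0]]
wrist_force: [-0.0, 0.1, -0.9]
gripper_width: 0.368
gripper_force: 30.0
```

View pics/b1.png

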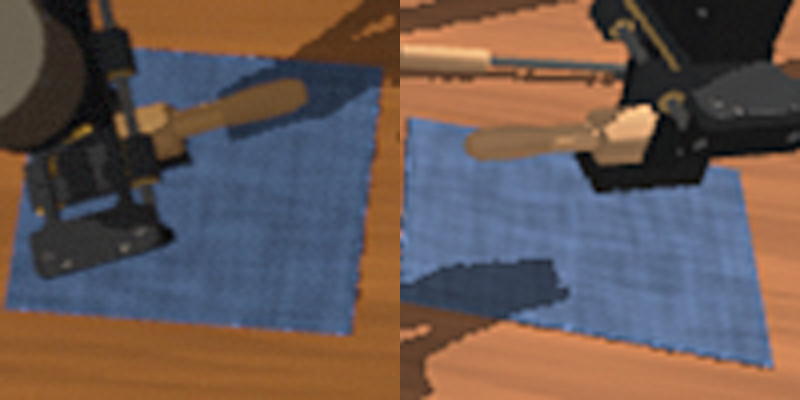

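The brush is gripped level (opening 32 mm) and its bristles clear the mat. I'll carry it round the front of the press, away from the lever.

```bash
python3 -m jog '0.2 0 0 40 0;0.2 -32 -50 32 0;0.2 -32 -50 0 0;0.2 0 -60 0 -10.1;0.2 0 -60 0 -10.1' && python3 -m jog '0.2 0 -60 0 -10.1;0.2 0 -60 0 0;0.2 0 -60 0 0;0.2 50 6 0 0;0.2 50 6 0 0'&& python3 -m jog '0.2 50 6 0 0;0.2 50 6 0 0;0.2 56 0 0 0;0.2 0 0 -40 0;0.2 0 0 0 0'
python3 - <<'E'
from m import *
s=r.sense();print(s['joints'].__class__,np.round(s['joints'],1),np.degrees(np.arctan2(s['ee_rot'][1][1],s['ee_rot'][0][1])))
T=cap('top');S=cap('scene')
z=lambda a:cv2.resize(a,None,fx=2.8,fy=2.8,interpolation=cv2.INTER_CUBIC)[:,:,::-1]
cv2.imwrite('pics/b2.png',np.hstack([z(T['pixels'][120:280,190:330]),z(S['pixels'][150:310,230:370])]))
E
```

```text
time_s: 4.15
tcp_pos: [0.4389, 0.1378, 0.173]
ee_rot: [[-0.036, -0.999, -0.002], [-0.999, 0.036, -0.001], [0.001, 0.002, -1.0]]
wrist_force: [1.2, -0.8, -0.5]
gripper_width: 0.368
gripper_force: 30.0
time_s: 4.78
tcp_pos: [0.5405, -0.0296, 0.1729]
ee_rot: [[-0.209, -0.978, -0.003], [-0.978, 0.209, -0.0], [0.001, 0.003, -1.0]]
wrist_force: [-0.4, 0.7, -0.1]
gripper_width: 0.366
gripper_force: 30.0
time_s: 5.4
tcp_pos: [0.6928, -0.0166, 0.1275]
ee_rot: [[-0.207, -0.978, -0.013], [-0.978, 0.207, -0.001], [0.004, 0.013, -1.0]]
wrist_force: [-1.2, 0.2, -1.0]
gripper_width: 0.368
gripper_force: 30.0
<class 'numpy.ndarray'> [ 11.9  33.4   4.1  -0.1 -61.5 -23.8] 168.03296728742384
```

View pics/b2.png

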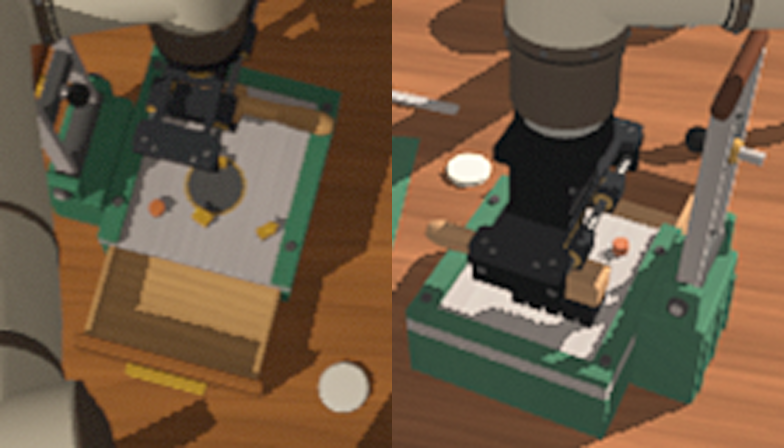

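Brush is over the rear of the bed, handle towards −y, clear of the lever. Scraps are at crop px (160,207), (205,215) and (270,229), the fourth hidden under the gripper, all ahead of the brush. Now I lower it.

```bash
python3 -m jog '0.2 0 0 -15 0;0.2 0 0 0 0;0.2 0 0 0 0' ; python3 -m jog '0.2 0 0 -8 0;0.2 0 0 0 0;0.2 0 0 0 0'
```

```text
time_s: 5.88
tcp_pos: [0.6965, -0.0162, 0.12]
ee_rot: [[-0.206, -0.979, 0.001], [-0.979, 0.206, -0.0], [-0.0, -0.001, -1.0]]
wrist_force: [-0.7, 0.6, -0.3]
gripper_width: 0.365
gripper_force: 30.0
time_s: 6.25
tcp_pos: [0.6964, -0.0163, 0.1111]
ee_rot: [[-0.206, -0.979, -0.0], [-0.979, 0.206, -0.0], [0.0, 0.0, -1.0]]
wrist_force: [-0.5, -0.7, -1.3]
gripper_width: 0.369
gripper_force: 30.0
```

```bash
python3 -m jog '0.2 0 0 -5 0;0.2 0 0 -3 0;0.2 0 0 0 0' ; python3 -m jog '0.2 -11.7 2.5 0 0;0.2 -11.7 2.5 0 0;0.2 -11.7 2.4 0 0;0.2 -11.7 2.4 0 0;0.2 -11.7 2.4 0 0';python3 -m jog '0.2 -11.7 2.5 0 0;0.2 -11.7 2.5 0 0;0.2 -11.7 2.4 0 0;0.2 -11.7 2.4 0 0;0.2 -11.7 2.4 0 0'; python3 -m jog '0.2 -11.7 2.5 0 0;0.2 -11.7 2.5 0 0;0.2 -11.7 2.4 0 0;0.2 -11.7 2.4 0 0;0.2 -11.7 2.4 0 0'
```

```text
time_s: 6.62
tcp_pos: [0.6964, -0.0162, 0.103]
ee_rot: [[-0.206, -0.979, -0.0], [-0.979, 0.206, -0.0], [0.0, 0.0, -1.0]]
wrist_force: [-0.1, 0.0, -1.7]
gripper_width: 0.365
gripper_force: 30.0
time_s: 7.25
tcp_pos: [0.637, -0.0039, 0.1034]
ee_rot: [[-0.206, -0.979, 0.0], [-0.979, 0.206, 0.0], [-0.0, -0.0, -1.0]]
wrist_force: [-0.2, 0.1, -0.9]
gripper_width: 0.365
gripper_force: 30.0
time_s: 7.88
tcp_pos: [0.5787, 0.0083, 0.1032]
ee_rot: [[-0.206, -0.979, 0.0], [-0.979, 0.206, 0.0], [-0.0, -0.0, -1.0]]
wrist_force: [0.8, 0.0, -0.1]
gripper_width: 0.368
gripper_force: 30.0
time_s: 8.5
tcp_pos: [0.5202, 0.0205, 0.1032]
ee_rot: [[-0.206, -0.979, 0.0], [-0.979, 0.206, 0.0], [-0.0, -0.0, -1.0]]
wrist_force: [0.9, -0.2, -0.9]
gripper_width: 0.366
gripper_force: 30.0
```

```bash
python3 -m jog '0.2 0 0 40 0;0.2 48 -31 0 0;0.2 48 -31 0 0;0.2 48 -31 0 0;0.2 0 0 0 0' 
python3 - <<'E'
from m import *
T=cap('top');S=cap('scene')
z=lambda a:cv2.resize(a,None,fx=2.8,fy=2.8,interpolation=cv2.INTER_CUBIC)[:,:,::-1]
cv2.imwrite('pics/b3.png',np.hstack([z(T['pixels'][120:280,190:330]),z(S['pixels'][150:310,230:370])]))
E
```

```text
time_s: 9.12
tcp_pos: [0.6668, -0.0747, 0.1414]
ee_rot: [[-0.209, -0.978, -0.001], [-0.978, 0.209, -0.0], [0.001, 0.0, -1.0]]
wrist_force: [0.6, 0.6, -1.1]
gripper_width: 0.364
gripper_force: 30.0
```

View pics/b3.png

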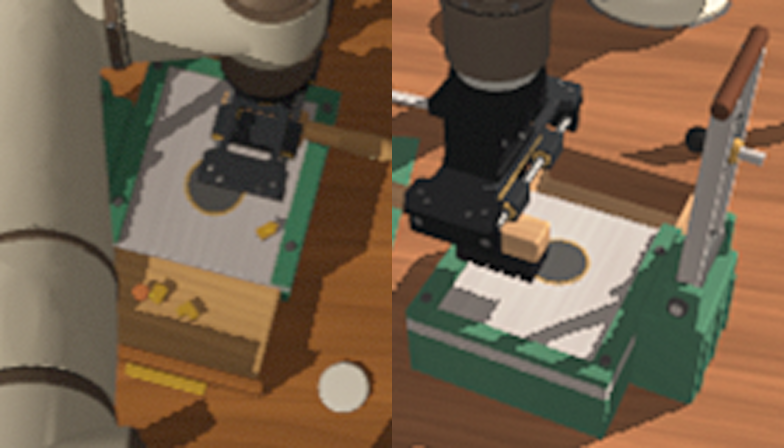

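Three scraps now lie in the drawer (crop px (140,290), (158,292), (190,308)). One brass piece is left on the bed at (270,229), so I'll sweep a second pass.

```bash
python3 -m jog '0.2 1 4 -20 0;0.2 0 0 -15 0;0.2 0 0 -4 0;0.2 0 0 0 0;0.2 0 0 0 0' ; python3 -m jog '0.2 -11.7 2.5 0 0;0.2 -11.7 2.5 0 0;0.2 -11.7 2.4 0 0;0.2 -11.7 2.4 0 0;0.2 -11.7 2.4 0 0';python3 -m jog '0.2 -11.7 2.5 0 0;0.2 -11.7 2.5 0 0;0.2 -11.7 2.4 0 0;0.2 -11.7 2.4 0 0;0.2 -11.7 2.4 0 0'; python3 -m jog '0.2 -11.7 2.5 0 0;0.2 -11.7 2.5 0 0;0.2 -11.7 2.4 0 0;0.2 -11.7 2.4 0 0;0.2 0 0 0 0'; python3 -m jog '0.2 0 0 40 0;0.2 -40 60 20 0;0.2 -30 60 0 0;0.2 0 60 0 10.1;0.2 0 60 0 10.1' 
python3 - <<'E'
from m import *
T=cap('top','t4.png');S=cap('scene')
z=lambda a:cv2.resize(a,None,fx=2.8,fy=2.8,interpolation=cv2.INTER_CUBIC)[:,:,::-1]
cv2.imwrite('pics/b4.png',np.hstack([z(T['pixels'][120:280,190:330]),z(S['pixels'][150:310,230:370])]))
E
```

```text
time_s: 9.85
tcp_pos: [0.6664, -0.0686, 0.1051]
ee_rot: [[-0.206, -0.979, 0.001], [-0.979, 0.206, -0.0], [-0.0, -0.001, -1.0]]
wrist_force: [0.2, -0.1, -0.9]
gripper_width: 0.365
gripper_force: 30.0
time_s: 10.48
tcp_pos: [0.6066, -0.0563, 0.1044]
ee_rot: [[-0.206, -0.979, 0.0], [-0.979, 0.206, 0.0], [-0.0, -0.0, -1.0]]
wrist_force: [-0.1, 0.3, -2.1]
gripper_width: 0.366
gripper_force: 30.0
time_s: 11.1
tcp_pos: [0.5481, -0.0441, 0.1042]
ee_rot: [[-0.206, -0.979, -0.0], [-0.979, 0.206, -0.0], [0.0, 0.0, -1.0]]
wrist_force: [0.5, 0.4, -0.8]
gripper_width: 0.367
gripper_force: 30.0
time_s: 11.72
tcp_pos: [0.5012, -0.0344, 0.1043]
ee_rot: [[-0.206, -0.979, -0.0], [-0.979, 0.206, 0.0], [0.0, 0.0, -1.0]]
wrist_force: [-1.0, 0.6, -1.1]
gripper_width: 0.366
gripper_force: 30.0
time_s: 12.35
tcp_pos: [0.4408, 0.1936, 0.1617]
ee_rot: [[0.151, -0.989, 0.002], [-0.989, -0.151, 0.001], [-0.001, -0.002, -1.0]]
wrist_force: [1.1, -0.5, -0.5]
gripper_width: 0.366
gripper_force: 30.0
```

View pics/b4.png

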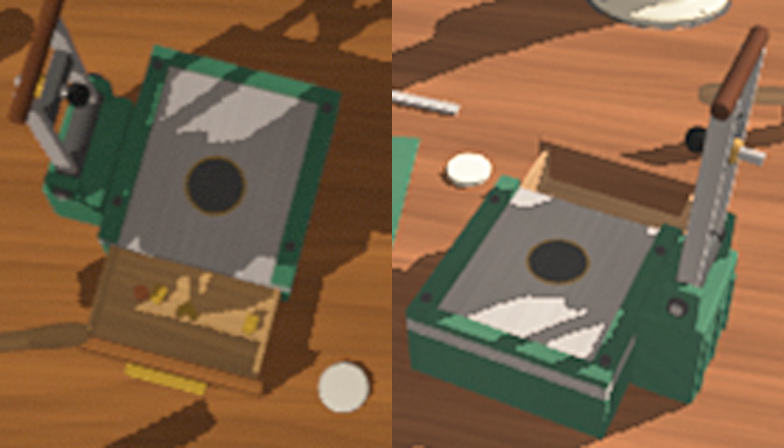

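All four scraps lie in the drawer (crop px (140,292), (158,294), (187,310), (252,325)). The bed is clear and the insert fully visible. I'll return the brush and measure the insert again.

```bash
python3 -m jog '0.2 20 55 0 10;0.2 20 55 0 0;0.2 21 53 -20 0;0.2 0 0 -45 0;0.2 0 0 -40 0' ; python3 -m jog '0.2 0 0 -15 0;0.2 0 0 0 0;0.2 0 0 0 0'
python3 - <<'E'
from m import *
T=cap('top');S=cap('scene')
for n,c,b in(('T',T,(248,168,285,205)),('S',S,(270,228,310,260))):
    x0,y0,x1,y1=b;hs=cv2.cvtColor(np.ascontiguousarray(c['pixels']),cv2.COLOR_RGB2HSV)[y0:y1,x0:x1].astype(int)
    v=hs[...,2];m=((v<75)|((hs[...,1]>90)&(hs[...,0]<30))).astype(np.uint8)
    cn=max(cv2.findContours(m,0,1)[0],key=cv2.contourArea)
    M=cv2.moments(cn);e=(M['m10']/M['m00']+x0,M['m01']/M['m00']+y0);print(n,e,cv2.fitEllipse(cn),plane(c,*e,.07)[:2]); 
    if n=='T':eT=e
    else: print(tri(T,eT,S,e))
E
```

```text
time_s: 13.08
tcp_pos: [0.5019, 0.3548, 0.0539]
ee_rot: [[0.314, -0.949, -0.001], [-0.949, -0.314, -0.0], [0.0, 0.001, -1.0]]
wrist_force: [-0.2, -0.2, -1.3]
gripper_width: 0.36
gripper_force: 30.0
time_s: 13.45
tcp_pos: [0.503, 0.3555, 0.0429]
ee_rot: [[0.314, -0.949, 0.003], [-0.949, -0.314, 0.003], [-0.002, -0.003, -1.0]]
wrist_force: [-0.6, 0.1, -1.4]
gripper_width: 0.369
gripper_force: 30.0
T (266.47050147492627, 186.00884955752213) ((18.4692325592041, 18.00899887084961), (20.42581558227539, 21.22747802734375), 92.74617767333984) [ 0.6228709  -0.02855026]
S (289.253164556962, 240.86603375527426) ((18.732948303222656, 15.0272216796875), (14.922623634338379, 20.512033462524414), 91.74203491210938) [ 0.61434625 -0.0279783 ]
(array([ 0.62097032, -0.0278901 ,  0.07666431]), np.float64(0.00186012014969715))
```

```bash
python3 -m jog '0.2 0 0 -5 0;0.2 0 0 -2 0;0.2 0 0 0 0;1 0 0 0 0;1 0 0 0 0'; python3 -m jog '1 0 0 0 0;1 0 0 0 0;1 0 0 40 0;1 0 0 50 0;1 -20 -60 50 -10.1'; python3 -m jog '0.7 -20 -62 0 -10.1;0.7 0 -62 0 -10.1;0.7 0 -62 0 0;0.7 0 -62 0 0;0.7 0 -62 0 0'; python3 -m jog '0.7 0 -62 0 0;0.7 0 -62 0 0;0.7 0 -62 0 0;0.7 0 -62 0 0;0.7 0 0 0 0'
python3 - <<'E'
from m import *
T=cap('top','t5.png');S=cap('scene')
disc=lambda h,s,v:(h<26)&(s>110)
show('disc T',T,(334,206,415,270),disc,.010,60)
wood=lambda h,s,v:(h<25)&(s>70)
show('brush',T,(92,200,182,262),wood,.046,60)
E
```

```text
time_s: 14.18
tcp_pos: [0.5018, 0.3546, 0.0338]
ee_rot: [[0.314, -0.949, 0.0], [-0.949, -0.314, 0.0], [-0.0, -0.0, -1.0]]
wrist_force: [-0.6, -0.5, 0.5]
gripper_width: 0.514
gripper_force: 0.0
time_s: 14.8
tcp_pos: [0.4876, 0.3101, 0.1646]
ee_rot: [[0.141, -0.99, 0.003], [-0.99, -0.141, 0.002], [-0.002, -0.004, -1.0]]
wrist_force: [0.3, -0.4, 0.9]
gripper_width: 0.987
gripper_force: 0.0
time_s: 15.42
tcp_pos: [0.4669, -0.0012, 0.1631]
ee_rot: [[-0.207, -0.978, 0.001], [-0.978, 0.207, 0.0], [-0.0, -0.001, -1.0]]
wrist_force: [0.1, -0.2, -0.3]
gripper_width: 0.702
gripper_force: 0.0
time_s: 16.05
tcp_pos: [0.4664, -0.2511, 0.1623]
ee_rot: [[-0.214, -0.977, -0.0], [-0.977, 0.214, -0.0], [0.0, 0.0, -1.0]]
wrist_force: [0.6, 0.1, 0.3]
gripper_width: 0.699
gripper_force: 0.0
disc T [390.3 250.8] 240 [ 0.4698 -0.376 ]
disc T [359.5 249.3] 70 [ 0.4702 -0.2911]
brush [178.6 237.4] 289 [0.4762 0.2014]
brush [133.6 223.4] 649 [0.509  0.3261]
```

```bash
python3 -m jog '0.7 -3 -49 0 0;0.7 0 0 -60 0;0.7 0 0 -50 0;0.7 0 0 0 0;0.7 0 0 0 0'
python3 - <<'E'
from m import *
S=cap('scene','s6.png');T=cap('top','t6.png')
z=lambda a:cv2.resize(a,None,fx=4,fy=4,interpolation=cv2.INTER_CUBIC)[:,:,::-1]
cv2.imwrite('pics/d1.png',np.hstack([z(T['pixels'][190:285,325:425]),z(S['pixels'][155:250,150:250])]))
disc=lambda h,s,v:(h<26)&(s>110)
show('disc S',S,(155,197,237,238),disc,.010,30)
show('disc T',T,(334,206,415,270),disc,.010,30)
E
```

```text
time_s: 16.77
tcp_pos: [0.4659, -0.296, 0.0546]
ee_rot: [[-0.205, -0.979, 0.003], [-0.979, 0.205, -0.002], [0.001, -0.003, -1.0]]
wrist_force: [0.8, -0.6, -0.3]
gripper_width: 0.695
gripper_force: 0.0
disc S [158.3 204.2] 132 [ 0.4839 -0.4698]
disc S [188.2 206.7] 130 [ 0.4757 -0.3733]
disc S [212.6 208.4] 130 [ 0.4673 -0.2962]
disc S [234.4 229.3] 79 [ 0.5431 -0.2032]
disc S [181. 225.] 160 [ 0.5588 -0.3631]
disc T [334.4 260.5] 34 [ 0.4363 -0.2226]
disc T [391.9 254.3] 108 [ 0.4602 -0.3804]
disc T [365.3 254.1] 58 [ 0.4577 -0.3073]
```

View pics/d1.png

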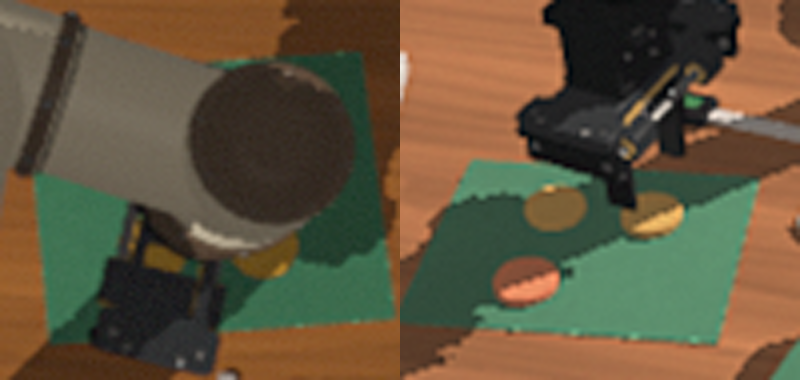

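The gripper is just above the brass disc at scene crop px (652,214), and the other two discs are at (555,208) and (527,281), unmoved. I'll lower and grasp.

```bash
python3 -m jog '0.7 -2 -4 -25 0;0.7 0 0 -12 0;0.7 0 0 0 0;0.7 0 0 0 0'
```

```text
time_s: 17.38
tcp_pos: [0.4629, -0.3006, 0.0166]
ee_rot: [[-0.207, -0.978, 0.002], [-0.978, 0.207, -0.001], [0.0, -0.002, -1.0]]
wrist_force: [-0.0, 0.3, 0.4]
gripper_width: 0.701
gripper_force: 0.0
```

```bash
python3 -m jog '0.7 0 0 -5 0;0.7 0 0 0 0;0.4 0 0 0 0;0.4 0 0 0 0;0.4 0 0 0 0' ; python3 -m jog '0.4 0 0 0 0;0.4 0 0 30 0;0.4 0 0 60 0;0.4 0 0 50 0;0.4 0 0 0 0'; python3 -m jog '0.4 32 55 0 0;0.4 32 55 0 0;0.4 32 55 0 0;0.4 32 55 0 0;0.4 32 53 0 0'; python3 -m jog '0.4 0 0 0 0;0.4 0 0 0 0;0.4 0 0 0 0'
```

```text
time_s: 18.0
tcp_pos: [0.4621, -0.3005, 0.0108]
ee_rot: [[-0.208, -0.978, 0.0], [-0.978, 0.208, -0.0], [0.0, -0.0, -1.0]]
wrist_force: [-0.5, -0.7, -0.4]
gripper_width: 0.536
gripper_force: 30.0
time_s: 18.62
tcp_pos: [0.4646, -0.3014, 0.1552]
ee_rot: [[-0.207, -0.978, 0.01], [-0.978, 0.207, -0.004], [0.002, -0.01, -1.0]]
wrist_force: [0.1, 0.3, -1.5]
gripper_width: 0.537
gripper_force: 30.0
time_s: 19.25
tcp_pos: [0.6195, -0.0294, 0.1489]
ee_rot: [[-0.208, -0.978, -0.003], [-0.978, 0.208, -0.0], [0.001, 0.003, -1.0]]
wrist_force: [1.1, 0.1, -0.5]
gripper_width: 0.538
gripper_force: 30.0
time_s: 19.62
tcp_pos: [0.6188, -0.0325, 0.15]
ee_rot: [[-0.209, -0.978, -0.002], [-0.978, 0.209, -0.0], [0.001, 0.002, -1.0]]
wrist_force: [-1.2, -0.2, -2.3]
gripper_width: 0.54
gripper_force: 30.0
```

```bash
python3 -m jog '0.4 3.5 4 -40 0;0.4 0 0 -20 0;0.4 0 0 0 0;0.4 0 0 0 0;0.4 0 0 0 0'
```

```text
time_s: 20.25
tcp_pos: [0.624, -0.0276, 0.0922]
ee_rot: [[-0.208, -0.978, 0.003], [-0.978, 0.208, 0.0], [-0.001, -0.003, -1.0]]
wrist_force: [-0.3, -0.5, -0.5]
gripper_width: 0.539
gripper_force: 30.0
```

```bash
python3 -m jog '0.4 -0.5 0 -8 0;0.4 0 0 0 0;0.4 0 0 0 0;0.4 0 0 0 0'; python3 -m jog '0.4 0 0 -3 0;0.4 0 0 0 0;0.4 0 0 0 0'
```

```text
time_s: 20.75
tcp_pos: [0.6229, -0.0273, 0.0828]
ee_rot: [[-0.208, -0.978, 0.0], [-0.978, 0.208, -0.0], [-0.0, -0.0, -1.0]]
wrist_force: [-0.4, -0.0, -1.1]
gripper_width: 0.537
gripper_force: 30.0
time_s: 21.12
tcp_pos: [0.6234, -0.0272, 0.0804]
ee_rot: [[-0.208, -0.978, 0.002], [-0.978, 0.208, 0.0], [-0.001, -0.001, -1.0]]
wrist_force: [-0.4, 0.2, -0.7]
gripper_width: 0.536
gripper_force: 30.0
```

```bash
python3 -m jog '0.4 0 0 -1 0;0.4 0 0 0 0;0.7 0 0 0 0;0.7 0 0 0 0;0.7 0 0 0 0'; python3 -m jog '0.7 0 0 30 0;0.7 0 0 45 0;0.7 -30 -60 0 0;0.7 -30 -60 0 0;0.7 -30 -60 0 0'
python3 - <<'E'
from m import *
T=cap('top','t7.png');S=cap('scene','s7.png')
disc=lambda h,s,v:(h<26)&(s>100)
show('disc S',S,(170,190,235,238),disc,.010,30)
show('disc T',T,(334,206,415,270),disc,.010,30)
show('stack T',T,(246,165,290,208),disc,.078,30)
show('stack S',S,(262,220,320,262),disc,.078,30)
E
```

```text
time_s: 21.75
tcp_pos: [0.6239, -0.0271, 0.08]
ee_rot: [[-0.208, -0.978, 0.003], [-0.978, 0.208, 0.001], [-0.001, -0.003, -1.0]]
wrist_force: [-0.0, -0.7, 0.3]
gripper_width: 0.688
gripper_force: 0.0
time_s: 22.38
tcp_pos: [0.5353, -0.1963, 0.1501]
ee_rot: [[-0.207, -0.978, -0.008], [-0.978, 0.207, 0.001], [0.001, 0.008, -1.0]]
wrist_force: [0.2, -0.4, -1.2]
gripper_width: 0.7
gripper_force: 0.0
disc S [197.4 192.9] 330 [ 0.4039 -0.3698]
disc S [232.3 193.7] 38 [ 0.3834 -0.2575]
disc S [188.2 206.7] 136 [ 0.4757 -0.3732]
disc S [181.  224.9] 167 [ 0.5584 -0.3632]
disc S [233.  231.4] 41 [ 0.5528 -0.2045]
disc T [386.6 220.1] 247 [ 0.5555 -0.3658]
disc T [390.3 250.8] 240 [ 0.4698 -0.376 ]
disc T [334.5 260.1] 39 [ 0.4373 -0.2228]
stack S [308.9 222.8] 155 [0.5427 0.0134]
stack S [289.2 242.9] 261 [ 0.6295 -0.0256]
```

```bash
python3 -m jog '0.7 -32 -60 0 0;0.7 -32 -60 0 0;0.7 0 -58 0 0;0.7 0 0 -50 0;0.7 0 0 -40 0';python3 -m jog '0.7 0 0 0 0;0.7 0 0 0 0;0.7 0 0 0 0'
```

```text
time_s: 23.1
tcp_pos: [0.4768, -0.3629, 0.0589]
ee_rot: [[-0.21, -0.978, -0.007], [-0.978, 0.21, 0.003], [-0.002, 0.008, -1.0]]
wrist_force: [-0.5, 0.6, -0.7]
gripper_width: 0.7
gripper_force: 0.0
time_s: 23.48
tcp_pos: [0.4812, -0.3635, 0.0653]
ee_rot: [[-0.207, -0.978, 0.002], [-0.978, 0.207, -0.001], [0.001, -0.003, -1.0]]
wrist_force: [0.1, -0.4, -1.4]
gripper_width: 0.698
gripper_force: 0.0
```

```bash
python3 -m jog '0.7 -10.5 -13 -25 0;0.7 0 0 -20 0;0.7 0 0 0 0;0.7 0 0 0 0;0.7 0 0 0 0'
```

```text
time_s: 24.1
tcp_pos: [0.4706, -0.3766, 0.0201]
ee_rot: [[-0.207, -0.978, 0.002], [-0.978, 0.207, -0.001], [0.001, -0.003, -1.0]]
wrist_force: [-0.1, -0.2, -1.2]
gripper_width: 0.697
gripper_force: 0.0
```

```bash
python3 -m jog '0.7 0 0 -8.5 0;0.7 0 0 0 0;0.4 0 0 0 0;0.4 0 0 0 0;0.4 0 0 0 0' ; python3 -m jog '0.4 0 0 0 0;0.4 0 0 40 0;0.4 0 0 60 0;0.4 0 0 50 0;0.4 0 0 0 0'; python3 -m jog '0.4 25 55 0 0;0.4 25 55 0 0;0.4 25 55 0 0;0.4 25 55 0 0;0.4 25 55 0 0'; python3 -m jog '0.4 25 55 0 0;0.4 2 18 0 0;0.4 0 0 0 0;0.4 0 0 0 0;0.4 0 0 0 0'
```

```text
time_s: 24.72
tcp_pos: [0.4697, -0.3765, 0.0105]
ee_rot: [[-0.208, -0.978, 0.0], [-0.978, 0.208, -0.0], [0.0, -0.0, -1.0]]
wrist_force: [0.0, 0.3, 5.1]
gripper_width: 0.543
gripper_force: 30.7
time_s: 25.35
tcp_pos: [0.4716, -0.3773, 0.1642]
ee_rot: [[-0.208, -0.978, 0.008], [-0.978, 0.208, -0.004], [0.002, -0.009, -1.0]]
wrist_force: [0.8, 0.9, -1.2]
gripper_width: 0.533
gripper_force: 30.0
time_s: 25.98
tcp_pos: [0.5938, -0.0993, 0.1577]
ee_rot: [[-0.208, -0.978, -0.004], [-0.978, 0.208, 0.001], [0.0, 0.004, -1.0]]
wrist_force: [0.7, -0.7, -1.0]
gripper_width: 0.541
gripper_force: 30.0
time_s: 26.6
tcp_pos: [0.621, -0.0298, 0.1599]
ee_rot: [[-0.21, -0.978, -0.001], [-0.978, 0.21, -0.0], [0.0, 0.001, -1.0]]
wrist_force: [0.4, 0.1, -1.7]
gripper_width: 0.536
gripper_force: 30.0
```

```bash
python3 -m jog '0.4 2 2.5 -40 0;0.4 0 0 -20 0;0.4 0 0 0 0;0.4 0 0 0 0;0.4 0 0 0 0'; python3 -m jog '0.4 0 0 -9 0;0.4 0 0 0 0;0.4 0 0 0 0;0.4 0 0 0 0'
```

```text
time_s: 27.22
tcp_pos: [0.6245, -0.026, 0.1017]
ee_rot: [[-0.208, -0.978, 0.003], [-0.978, 0.208, 0.0], [-0.001, -0.003, -1.0]]
wrist_force: [-1.2, -0.0, -1.5]
gripper_width: 0.538
gripper_force: 30.0
time_s: 27.72
tcp_pos: [0.6238, -0.0258, 0.0913]
ee_rot: [[-0.208, -0.978, 0.0], [-0.978, 0.208, -0.0], [-0.0, -0.0, -1.0]]
wrist_force: [0.2, 0.2, -1.9]
gripper_width: 0.54
gripper_force: 30.0
```

```bash
python3 -m jog '0.4 -0.5 -1.3 -3.5 0;0.4 0 0 0 0;0.4 0 0 0 0;0.7 0 0 0 0;0.7 0 0 0 0'; python3 -m jog '0.7 0 0 0 0;0.7 0 0 30 0;0.7 0 0 45 0;0.7 -20 -60 0 0;0.7 -20 -60 0 0'; python3 -m jog '0.7 -15 -60 0 0;0.7 -10 -60 0 0;0.7 0 -60 0 0;0.7 0 0 0 0;0.7 0 0 0 0'
python3 - <<'E'
from m import *
T=cap('top','t8.png');S=cap('scene','s8.png')
disc=lambda h,s,v:(h<26)&(s>100)
show('disc S',S,(170,190,235,238),disc,.010,30)
show('disc T',T,(334,206,415,270),disc,.010,30)
show('stack T',T,(246,165,290,208),disc,.086,30)
show('stack S',S,(262,220,320,262),disc,.086,30)
E
```

```text
time_s: 28.35
tcp_pos: [0.6235, -0.0271, 0.0881]
ee_rot: [[-0.208, -0.978, 0.001], [-0.978, 0.208, -0.0], [-0.0, -0.001, -1.0]]
wrist_force: [0.1, 0.2, 0.5]
gripper_width: 0.662
gripper_force: 0.0
time_s: 28.98
tcp_pos: [0.5836, -0.1463, 0.1637]
ee_rot: [[-0.206, -0.979, 0.002], [-0.979, 0.206, 0.0], [-0.0, -0.002, -1.0]]
wrist_force: [0.8, -0.6, -0.3]
gripper_width: 0.698
gripper_force: 0.0
time_s: 29.6
tcp_pos: [0.5583, -0.3257, 0.1624]
ee_rot: [[-0.209, -0.978, -0.0], [-0.978, 0.209, 0.0], [-0.0, 0.001, -1.0]]
wrist_force: [0.9, 0.7, 0.3]
gripper_width: 0.7
gripper_force: 0.0
disc S [209.8 193.2] 373 [ 0.3966 -0.33  ]
disc S [181.  224.9] 165 [ 0.5585 -0.3631]
disc S [233.  231.4] 41 [ 0.5528 -0.2045]
disc T [349.7 206.3] 33 [ 0.5904 -0.2622]
disc T [334.5 260. ] 41 [ 0.4377 -0.2228]
stack T [266.1 185.4] 332 [ 0.6203 -0.028 ]
stack S [309.  222.8] 153 [0.5512 0.0143]
stack S [289.5 242. ] 283 [ 0.6339 -0.0242]
```

```bash
python3 -m jog '0.7 -2.5 -40 -40 0;0.7 0 0 -50 0;0.7 0 0 -35 0;0.7 0 0 0 0;0.7 0 0 0 0';python3 -m jog '0.7 0 0 0 0;0.7 0 0 0 0'
```

```text
time_s: 30.32
tcp_pos: [0.5578, -0.3654, 0.0396]
ee_rot: [[-0.206, -0.979, 0.003], [-0.979, 0.206, -0.002], [0.001, -0.003, -1.0]]
wrist_force: [0.2, 0.0, -0.5]
gripper_width: 0.698
gripper_force: 0.0
time_s: 30.58
tcp_pos: [0.557, -0.3659, 0.0394]
ee_rot: [[-0.207, -0.978, 0.003], [-0.978, 0.207, -0.001], [0.0, -0.003, -1.0]]
wrist_force: [-0.2, -0.1, -0.2]
gripper_width: 0.701
gripper_force: 0.0
```

```bash
python3 -m jog '0.7 -1 0 -20 0;0.7 0 0 -7.5 0;0.7 0 0 0 0;0.4 0 0 0 0;0.4 0 0 0 0' ; python3 -m jog '0.4 0 0 0 0;0.4 0 0 0 0;0.4 0 0 40 0;0.4 0 0 60 0;0.4 0 0 50 0'; python3 -m jog '0.4 11 55 0 0;0.4 11 55 0 0;0.4 11 55 0 0;0.4 11 55 0 0;0.4 11 55 0 0'; python3 -m jog '0.4 11 55 0 0;0.4 1 8 0 0;0.4 0 0 0 0;0.4 0 0 0 0;0.4 0 0 0 0'
```

```text
time_s: 31.2
tcp_pos: [0.5552, -0.3659, 0.0105]
ee_rot: [[-0.208, -0.978, 0.0], [-0.978, 0.208, -0.0], [0.0, -0.0, -1.0]]
wrist_force: [-0.2, -0.2, 2.0]
gripper_width: 0.556
gripper_force: 1.4
time_s: 31.82
tcp_pos: [0.5551, -0.3657, 0.1617]
ee_rot: [[-0.208, -0.978, 0.0], [-0.978, 0.208, 0.0], [-0.0, -0.0, -1.0]]
wrist_force: [0.6, -0.5, -1.2]
gripper_width: 0.533
gripper_force: 30.0
time_s: 32.45
tcp_pos: [0.6099, -0.0888, 0.1595]
ee_rot: [[-0.208, -0.978, -0.001], [-0.978, 0.208, 0.0], [-0.0, 0.001, -1.0]]
wrist_force: [0.5, -0.0, -1.3]
gripper_width: 0.539
gripper_force: 30.0
time_s: 33.08
tcp_pos: [0.6218, -0.0291, 0.1601]
ee_rot: [[-0.21, -0.978, -0.0], [-0.978, 0.21, -0.0], [0.0, 0.0, -1.0]]
wrist_force: [-0.3, 0.6, -0.5]
gripper_width: 0.538
gripper_force: 30.0
```

Target TCP z is about 0.095 (stack 16 mm high, plus grip offset).

```bash
python3 -m jog '0.4 1.5 2 -40 0;0.4 0 0 -15 0;0.4 0 0 0 0;0.4 0 0 0 0;0.4 0 0 0 0'; python3 -m jog '0.4 0 0 -5 0;0.4 0 0 0 0;0.4 0 0 0 0;0.4 0 0 0 0'
```

```text
time_s: 33.7
tcp_pos: [0.6244, -0.0257, 0.1066]
ee_rot: [[-0.208, -0.978, 0.003], [-0.978, 0.208, 0.0], [-0.001, -0.002, -1.0]]
wrist_force: [-0.1, 0.5, -1.9]
gripper_width: 0.539
gripper_force: 30.0
time_s: 34.2
tcp_pos: [0.6237, -0.0257, 0.1003]
ee_rot: [[-0.208, -0.978, 0.0], [-0.978, 0.208, -0.0], [-0.0, -0.0, -1.0]]
wrist_force: [-0.5, 0.1, -0.7]
gripper_width: 0.536
gripper_force: 30.0
```

```bash
python3 -m jog '0.4 0 -1.3 -4.5 0;0.4 0 0 0 0;0.4 0 0 0 0;0.7 0 0 0 0;0.7 0 0 0 0'; python3 -m jog '0.7 0 0 0 0;0.7 0 0 30 0;0.7 0 0 40 0;0.5 -30 6 0 10;0.3 -30 6 0 10'; python3 -m jog '0 -30 6 0 10;0 -30 6 0 10;0 -30 6 0 10;0 -30 6 0 10;0 -30 6 0 10';python3 -m jog '0 0 0 0 10;0 0 0 0 10;0 0 0 0 0;0 0 0 0 0'
python3 - <<'E'
from m import *
print(np.round(r.sense()['joints'],1))
T=cap('top','t9.png');S=cap('scene','s9.png')
disc=lambda h,s,v:(h<26)&(s>100)
show('stack T',T,(246,165,290,208),disc,.094,30)
show('stack S',S,(262,220,320,262),disc,.094,30)
z=lambda a:cv2.resize(a,None,fx=2.8,fy=2.8,interpolation=cv2.INTER_CUBIC)[:,:,::-1]
cv2.imwrite('pics/b9.png',np.hstack([z(T['pixels'][120:280,190:330]),z(S['pixels'][150:310,230:370])]))
E
```

```text
time_s: 34.83
tcp_pos: [0.6239, -0.027, 0.0961]
ee_rot: [[-0.208, -0.978, 0.001], [-0.978, 0.208, 0.0], [-0.0, -0.001, -1.0]]
wrist_force: [0.1, -1.2, -0.0]
gripper_width: 0.663
gripper_force: 0.0
time_s: 35.45
tcp_pos: [0.5632, -0.0149, 0.1662]
ee_rot: [[0.145, -0.989, 0.001], [-0.99, -0.145, 0.0], [-0.0, -0.001, -1.0]]
wrist_force: [0.2, 0.9, 0.4]
gripper_width: 0.553
gripper_force: 0.0
time_s: 36.08
tcp_pos: [0.4128, 0.0151, 0.166]
ee_rot: [[0.851, -0.525, 0.001], [-0.525, -0.851, 0.0], [0.001, -0.001, -1.0]]
wrist_force: [0.3, 1.1, -0.4]
gripper_width: 0.028
gripper_force: 0.0
time_s: 36.58
tcp_pos: [0.4137, 0.015, 0.1658]
ee_rot: [[0.978, -0.21, 0.0], [-0.21, -0.978, 0.0], [0.0, -0.0, -1.0]]
wrist_force: [-0.5, 0.4, 0.1]
gripper_width: 0.003
gripper_force: 0.0
[ 24.8   5.  -32.9  -0.  -52.1  53.1]
stack T [266.  185.1] 340 [ 0.6189 -0.0282]
stack S [308.9 222.8] 155 [0.56   0.0149]
stack S [289.5 241. ] 322 [ 0.6381 -0.0236]
```

View pics/b9.png

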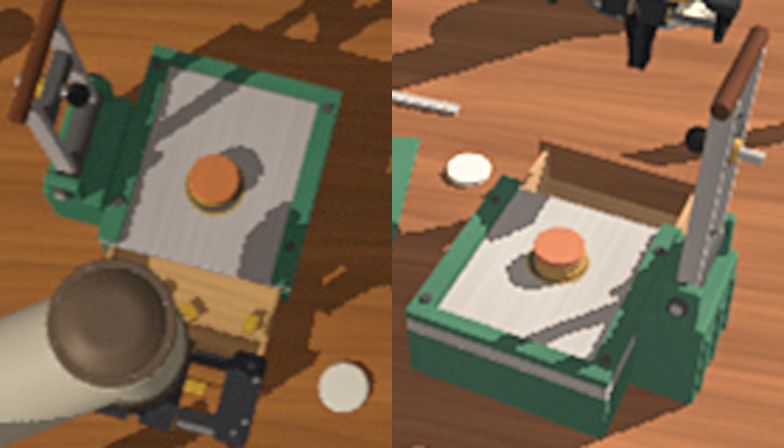

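The crop shows a neat stack, copper on top at crop px (213,180) in the top view and (560,247) in the scene view, with no visible offset. I'll check the centring in numbers.

```bash
python3 - <<'E'
from m import *
T=cap('top');S=cap('scene')
cop=lambda h,s,v:((h<9)|(h>172))&(s>120)&(v>150)
pT=blobs(T,(248,165,288,208),cop,60);pS=blobs(S,(270,225,305,262),cop,40);print(pT,pS)
for z in(.094,):print(plane(T,*pT[0][0],z),plane(S,*pS[0][0],z))
print(tri(T,pT[0][0],S,pS[0][0]),'insert',tri(T,(266.47,186.0),S,(288.73,243.03)),plane(S,288.73,243.03,.07))
E
```

```text
[] []Traceback (most recent call last):
  File "<stdin>", line 5, in <module>
IndexError: list index out of range
```

```bash
python3 - <<'E'
from m import *
T=cap('top');S=cap('scene')
for c,p in((T,(266,184)),(S,(290,237))): print(cv2.cvtColor(np.ascontiguousarray(c['pixels']),cv2.COLOR_RGB2HSV)[p[1]-1:p[1]+2,p[0]-1:p[0]+2].reshape(-1,3)[::4].tolist())
cop=lambda h,s,v:((h<14)|(h>172))&(s>90)&(v>110)
pT=blobs(T,(248,165,288,208),cop,60);pS=blobs(S,(270,225,305,262),cop,40);print(pT,pS)
for z in(.094,):print(plane(T,*pT[0][0],z),plane(S,*pS[0][0],z))
print(tri(T,pT[0][0],S,pS[0][0]),'insert',tri(T,(266.47,186.0),S,(288.73,243.03)),plane(S,288.73,243.03,.07))
E
```

```text
[[12, 172, 182], [12, 172, 182], [11, 172, 182]]
[[10, 142, 237], [10, 144, 236], [10, 142, 237]]
[(array([266.18367347, 183.11428571]), np.int32(245))] [(array([289.3255814 , 238.14883721]), np.int32(215))]
[ 0.62443496 -0.02833064  0.094     ] [ 0.62808671 -0.02592808  0.094     ]
(array([ 0.62514008, -0.02730717,  0.09087486]), np.float64(0.0018197245693858531)) insert (array([ 0.62275949, -0.0281995 ,  0.07030326]), np.float64(0.000728604269703794)) [ 0.6224127 -0.0278852  0.07     ]
```

```bash
python3 -m jog '0 0 0 -50 0;0 0 0 -50 0;0 0 0 -24 0;0 0 0 0 0;0 0 0 0 0'; python3 -m jog '0 10 -2 0 0;0 10 -2 0 0;0 0 0 0 0'
```

```text
time_s: 37.5
tcp_pos: [0.4145, 0.0153, 0.0425]
ee_rot: [[0.978, -0.208, 0.002], [-0.208, -0.978, 0.001], [0.002, -0.001, -1.0]]
wrist_force: [0.1, 0.5, -0.1]
gripper_width: 0.006
gripper_force: 0.0
time_s: 37.88
tcp_pos: [0.4351, 0.0111, 0.0422]
ee_rot: [[0.978, -0.209, 0.002], [-0.209, -0.978, 0.001], [0.002, -0.001, -1.0]]
wrist_force: [0.5, 0.3, -1.1]
gripper_width: 0.004
gripper_force: 0.0
```

```bash
python3 -m jog '0 12 -2.5 0 0;0 12 -2.5 0 0;0 12 -2.5 0 0;0 12 -2.5 0 0;0 12 -2.5 0 0'; python3 -m jog '0 10 -2.1 0 0;0 5 -1 0 0;0 0 0 0 0'
```

```text
time_s: 38.5
tcp_pos: [0.4942, -0.0019, 0.0414]
ee_rot: [[0.978, -0.208, -0.001], [-0.208, -0.978, -0.0], [-0.001, 0.0, -1.0]]
wrist_force: [-2.3, -1.1, -0.2]
gripper_width: 0.01
gripper_force: 0.9
time_s: 38.88
tcp_pos: [0.5099, -0.0044, 0.0419]
ee_rot: [[0.978, -0.208, 0.002], [-0.208, -0.978, 0.001], [0.002, -0.001, -1.0]]
wrist_force: [0.2, 0.3, 0.2]
gripper_width: 0.007
gripper_force: 0.0
```

```bash
for i in 1; do python3 -m jog '0 5 -1 0 0;0 3 -0.6 0 0'; done; python3 -m jog '0 2 -0.4 0 0;0 0 0 0 0';python3 -m jog '0 2 -0.4 0 0;0 0 0 0 0'
```

```text
time_s: 39.12
tcp_pos: [0.5168, -0.0061, 0.0419]
ee_rot: [[0.978, -0.207, 0.0], [-0.207, -0.978, 0.0], [0.0, -0.0, -1.0]]
wrist_force: [-0.9, 0.5, 0.8]
gripper_width: 0.006
gripper_force: 0.8
time_s: 39.38
tcp_pos: [0.5191, -0.0066, 0.0418]
ee_rot: [[0.978, -0.208, 0.001], [-0.208, -0.978, 0.0], [0.001, -0.0, -1.0]]
wrist_force: [0.6, 0.1, 0.3]
gripper_width: 0.007
gripper_force: 0.1
time_s: 39.62
tcp_pos: [0.5208, -0.0071, 0.0417]
ee_rot: [[0.978, -0.208, 0.0], [-0.208, -0.978, 0.0], [0.0, -0.0, -1.0]]
wrist_force: [-0.9, -0.0, 0.4]
gripper_width: 0.007
gripper_force: 0.4
```

```bash
python3 -m jog '0 2 -0.4 0 0;0 0 0 0 0';python3 -m jog '0 2 -0.4 0 0;0 0 0 0 0';python3 -m jog '0 1.5 -0.3 0 0;0 0 0 0 0'
```

```text
time_s: 39.88
tcp_pos: [0.5213, -0.0075, 0.0414]
ee_rot: [[0.978, -0.208, -0.003], [-0.208, -0.978, -0.0], [-0.003, 0.001, -1.0]]
wrist_force: [-4.1, 1.9, 1.6]
gripper_width: 0.004
gripper_force: 2.4
time_s: 40.12
tcp_pos: [0.5212, -0.0079, 0.0411]
ee_rot: [[0.978, -0.209, -0.007], [-0.209, -0.978, -0.0], [-0.007, 0.002, -1.0]]
wrist_force: [-8.8, 4.5, 5.6]
gripper_width: 0.005
gripper_force: 4.7
time_s: 40.38
tcp_pos: [0.5212, -0.0081, 0.0408]
ee_rot: [[0.978, -0.209, -0.01], [-0.209, -0.978, -0.001], [-0.01, 0.003, -1.0]]
wrist_force: [-11.7, 6.3, 7.1]
gripper_width: 0.005
gripper_force: 6.4
```

Drawer hit its stop at the expected place (TCP press x −104 mm). I'll back off and measure the lever bar.

```bash
python3 -m jog '0 -20 4 0 0;0 -30 6 30 0;0 -30 6 60 0;0 -20 -40 60 0;0 0 0 0 0'
python3 - <<'E'
from m import *
T=cap('top','t10.png');S=cap('scene','s10.png')
for a in(1.4,1.5,1.6,1.7):
    y=.130-.205*np.cos(a);p=[.6225+.2045*y,-.028+.979*y,.125+.205*np.sin(a)]; print(a,np.round(p,4),proj(T,p).round(1),proj(S,p).round(1))
bar=lambda h,s,v:(h<14)&(s>120)&(v<140)
show('T',T,(192,105,222,170),bar,.33,30);show('S',S,(325,145,375,210),bar,.33,30)
z=lambda a:cv2.resize(a,None,fx=4,fy=4,interpolation=cv2.INTER_CUBIC)[:,:,::-1]
cv2.imwrite('pics/l1.png',np.hstack([z(T['pixels'][100:220,180:280]),z(S['pixels'][140:260,290:390])]))
E
```

```text
time_s: 41.0
tcp_pos: [0.4337, -0.0264, 0.182]
ee_rot: [[0.978, -0.208, 0.012], [-0.208, -0.978, 0.002], [0.011, -0.005, -1.0]]
wrist_force: [0.0, 0.4, -1.2]
gripper_width: 0.009
gripper_force: 0.0
1.4 [0.642  0.0652 0.327 ] [221.6 146. ] [333.7 170.9]
1.5 [0.6461 0.0851 0.3295] [212.6 143.5] [343.2 172.2]
1.6 [0.6503 0.1051 0.3299] [203.6 141.2] [352.8 174.4]
1.7 [0.6545 0.1251 0.3283] [194.9 139.3] [362.3 177.4]
T [201.3 136.1] 521 [0.6618 0.1112]
S [353.6 175. ] 228 [0.6522 0.107 ]
S [365.5 197.7] 115 [0.7224 0.1337]
S [330.9 204.7] 86 [0.7575 0.0707]
```

View pics/l1.png

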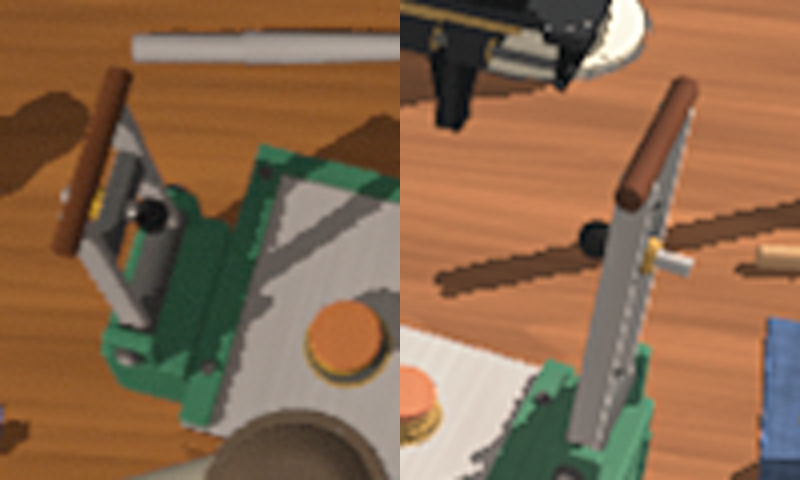

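The bar ends are at top crop px (118,72) and (68,250), and in the scene crop at (685,82) and (628,200). That puts its middle near (0.651, 0.106, 0.329), lever angle about 1.6.

```bash
python3 -m jog '0.7 0 0 60 0;0.7 0 0 60 0;0.7 0 0 60 0;0.7 20 10 50 0;0.7 40 25 10 0'; python3 -m jog '0.7 40 25 0 0;0.7 40 25 0 0;0.7 40 25 0 0;0.7 37 22 0 0;0.7 0 0 0 0'; python3 -m jog '0.7 0 0 0 0;0.7 0 0 0 0'
python3 - <<'E'
from m import *
print(tri(cap('top'),(203.2,140.2),cap('scene'),(354.1,175.3)))
E
```

```text
time_s: 41.72
tcp_pos: [0.4934, 0.0093, 0.4211]
ee_rot: [[0.978, -0.209, 0.008], [-0.209, -0.978, 0.001], [0.007, -0.003, -1.0]]
wrist_force: [-0.7, 0.9, -0.7]
gripper_width: 0.489
gripper_force: 0.0
time_s: 42.35
tcp_pos: [0.6511, 0.1084, 0.4108]
ee_rot: [[0.978, -0.206, -0.008], [-0.206, -0.978, -0.003], [-0.008, 0.004, -1.0]]
wrist_force: [-0.0, -0.1, 0.0]
gripper_width: 0.699
gripper_force: 0.0
time_s: 42.6
tcp_pos: [0.6481, 0.1056, 0.418]
ee_rot: [[0.978, -0.208, 0.001], [-0.208, -0.978, 0.0], [0.001, -0.0, -1.0]]
wrist_force: [-0.3, 0.2, -1.0]
gripper_width: 0.7
gripper_force: 0.0
(array([0.65269099, 0.10717982, 0.32963459]), np.float64(0.0017296304277533306))
```

```bash
python3 -m jog '0.7 3 1 -40 0;0.7 0 0 -40 0;0.7 0 0 -18 0;0.7 0 0 0 0;0.7 0 0 0 0'; python3 -m jog '0.1 0 0 0 0;0.1 0 0 0 0;0.1 0 0 0 0;0.1 0 0 0 0;0.1 0 0 0 0'; python3 -m jog '0.1 0 0 0 0;0.1 0 0 0 0'
```

```text
time_s: 43.32
tcp_pos: [0.6519, 0.1068, 0.3215]
ee_rot: [[0.978, -0.208, 0.003], [-0.208, -0.978, 0.001], [0.003, -0.001, -1.0]]
wrist_force: [0.6, -1.2, 0.1]
gripper_width: 0.697
gripper_force: 0.0
time_s: 43.95
tcp_pos: [0.6516, 0.107, 0.3194]
ee_rot: [[0.978, -0.208, -0.0], [-0.208, -0.978, -0.0], [-0.0, 0.0, -1.0]]
wrist_force: [0.4, 0.9, 0.4]
gripper_width: 0.219
gripper_force: 0.0
time_s: 44.2
tcp_pos: [0.6516, 0.1071, 0.3194]
ee_rot: [[0.978, -0.208, -0.0], [-0.208, -0.978, 0.0], [-0.0, -0.0, -1.0]]
wrist_force: [0.3, 0.2, 0.4]
gripper_width: 0.177
gripper_force: 30.0
```

Bar is gripped (15.4 mm). Working out the arc increments:

```bash
cat > arc.py <<'E'
from h import *
def table(a0,n,st):
    for i in range(n):
        a1=a0-st; dy=-205*(np.cos(a1)-np.cos(a0)); dz=205*(np.sin(a1)-np.sin(a0))
        print(f'{a1:.2f}: {.2045*dy:.1f} {.979*dy:.1f} {dz:.1f}',end=' | '); a0=a1
    print()
def now():
    p=np.array(r.sense()['tcp_pos'])-[.6225,-.028,0]; y=.2045*p[0]+.979*p[1]; z=p[2]+.0108-.125
    print('a',np.arctan2(z,.130-y),'rad',np.hypot(z,.130-y),'x',.979*p[0]-.2045*p[1])
E
python3 -c "
from arc import *
now();table(1.61,20,.08)"
```

```text
a 1.6108370917169959 rad 0.2053731568770304 x 0.0008254610883900067
1.53: -3.4 -16.1 -0.0 | 1.45: -3.3 -16.0 -1.3 | 1.37: -3.3 -15.8 -2.6 | 1.29: -3.3 -15.6 -3.9 | 1.21: -3.2 -15.2 -5.2 | 1.13: -3.1 -14.8 -6.4 | 1.05: -3.0 -14.2 -7.6 | 0.97: -2.8 -13.6 -8.7 | 0.89: -2.7 -12.9 -9.8 | 0.81: -2.5 -12.1 -10.8 | 0.73: -2.3 -11.2 -11.8 | 0.65: -2.1 -10.2 -12.6 | 0.57: -1.9 -9.2 -13.4 | 0.49: -1.7 -8.1 -14.1 | 0.41: -1.5 -7.0 -14.8 | 0.33: -1.2 -5.8 -15.3 | 0.25: -1.0 -4.6 -15.7 | 0.17: -0.7 -3.3 -16.0 | 0.09: -0.4 -2.1 -16.3 | 0.01: -0.2 -0.8 -16.4 |
```

```bash
python3 -m jog '0.1 -3.4 -16.1 0 0;0.1 -3.3 -16 -1.3 0;0.1 -3.3 -15.8 -2.6 0;0.1 -3.3 -15.6 -3.9 0;0.1 0 0 0 0'; python3 -c "
from arc import *
now()"
```

```text
time_s: 44.82
tcp_pos: [0.637, 0.0412, 0.311]
ee_rot: [[0.978, -0.21, -0.003], [-0.21, -0.978, -0.002], [-0.003, 0.003, -1.0]]
wrist_force: [-3.3, -0.6, 1.4]
gripper_width: 0.172
gripper_force: 30.0
a 1.2780396946788501 rad 0.20551696059448246 x 7.420136953594815e-05
```

```bash
python3 -m jog '0.1 -3.2 -15.2 -5.2 0;0.1 -3.1 -14.8 -6.4 0;0.1 -3 -14.2 -7.6 0;0.1 -2.8 -13.6 -8.7 0;0.1 0 0 0 0'; python3 -m jog '0.1 -2.7 -12.9 -9.8 0;0.1 -2.5 -12.1 -10.8 0;0.1 -2.3 -11.2 -11.8 0;0.1 -2.1 -10.2 -12.6 0;0.1 0 0 0 0';python3 -c "
from arc import *
now()"
```

```text
time_s: 45.45
tcp_pos: [0.6247, -0.0154, 0.2821]
ee_rot: [[0.978, -0.209, -0.005], [-0.209, -0.978, -0.001], [-0.005, 0.002, -1.0]]
wrist_force: [-4.9, 0.3, -1.7]
gripper_width: 0.173
gripper_force: 30.0
time_s: 46.08
tcp_pos: [0.6151, -0.0609, 0.2369]
ee_rot: [[0.978, -0.209, -0.005], [-0.209, -0.978, -0.0], [-0.005, 0.001, -1.0]]
wrist_force: [-5.2, 1.0, -2.9]
gripper_width: 0.173
gripper_force: 30.0
a 0.6430465480449785 rad 0.2046130446661594 x -0.000542628206327442
```

```bash
python3 -m jog '0.1 -1.9 -9.2 -13.4 0;0.1 -1.7 -8.1 -14.1 0;0.1 -1.5 -7 -14.8 0;0.1 -1.2 -5.8 -15.3 0;0.1 0 0 0 0'; python3 -m jog '0.1 -1 -4.6 -15.7 0;0.1 -0.7 -3.3 -16 0;0.1 -0.4 -2 -12 0;0.1 0 0 0 0;0.1 0 0 0 0';python3 -c "
from arc import *
now()"
```

```text
time_s: 46.7
tcp_pos: [0.6089, -0.0901, 0.1794]
ee_rot: [[0.978, -0.208, -0.005], [-0.208, -0.978, 0.001], [-0.005, 0.0, -1.0]]
wrist_force: [-5.1, 3.2, -4.4]
gripper_width: 0.166
gripper_force: 30.2
time_s: 47.32
tcp_pos: [0.6069, -0.0998, 0.137]
ee_rot: [[0.978, -0.208, -0.004], [-0.208, -0.978, 0.001], [-0.004, 0.0, -1.0]]
wrist_force: [-6.5, 3.1, -4.2]
gripper_width: 0.168
gripper_force: 30.1
a 0.11146831337313033 rad 0.2047707306301613 x -0.0005954871746848452
```

```bash
python3 -m jog '0.1 -0.2 -1 -8 0;0.1 -0.1 -0.6 -8 0;0.1 0 0 0 0'; python3 -m jog '0.1 0 -0.2 -4 0;0.1 0 0 0 0;0.1 0 0 0 0';python3 -c "
from arc import *
now()"; python3 -m jog '0.1 0 0 -3 0;0.1 0 0 0 0;0.1 0 0 0 0';python3 -c "
from arc import *
now()"
```

```text
time_s: 47.7
tcp_pos: [0.6066, -0.1013, 0.1209]
ee_rot: [[0.978, -0.208, -0.004], [-0.208, -0.978, 0.001], [-0.004, 0.0, -1.0]]
wrist_force: [-7.0, 3.8, -3.4]
gripper_width: 0.166
gripper_force: 30.1
time_s: 48.08
tcp_pos: [0.6066, -0.1014, 0.1172]
ee_rot: [[0.978, -0.208, -0.004], [-0.208, -0.978, 0.001], [-0.004, 0.0, -1.0]]
wrist_force: [-5.7, 3.9, -3.2]
gripper_width: 0.168
gripper_force: 30.0
a 0.014582265360964346 rad 0.20515272520538527 x -0.0005662645524174611
time_s: 48.45
tcp_pos: [0.6065, -0.1015, 0.1143]
ee_rot: [[0.978, -0.208, -0.004], [-0.208, -0.978, 0.001], [-0.004, 0.0, -1.0]]
wrist_force: [-7.1, 3.7, -2.4]
gripper_width: 0.167
gripper_force: 30.0
a 0.0005526164011657392 rad 0.20525752436531286 x -0.0005948867548288706
```

```bash
python3 -m jog '0.1 0 0 -2 0;0.1 0 0 0 0;0.1 0 0 0 0'; python3 -m jog '0.1 0 0 -2 0;0.1 0 0 0 0;0.1 0 0 0 0';python3 -c "
from arc import *
now()"
```

```text
time_s: 48.82
tcp_pos: [0.6065, -0.1016, 0.1125]
ee_rot: [[0.978, -0.208, -0.004], [-0.208, -0.978, 0.001], [-0.004, 0.0, -1.0]]
wrist_force: [-6.4, 3.4, -1.4]
gripper_width: 0.163
gripper_force: 29.9
time_s: 49.2
tcp_pos: [0.6065, -0.1016, 0.1105]
ee_rot: [[0.978, -0.208, -0.004], [-0.208, -0.978, 0.0], [-0.004, 0.0, -1.0]]
wrist_force: [-6.9, 4.0, -2.2]
gripper_width: 0.17
gripper_force: 29.9
a -0.018103602501692656 rad 0.2053669970825386 x -0.0005786614863880647
```

```bash
python3 -m jog '0.5 0 0 0 0;0.5 0 0 0 0;0.5 0 0 0 0;0.5 0 0 0 0;0.5 0 0 0 0'; python3 -m jog '0.5 0 0 20 0;0.5 0 0 40 0;0.5 0 0 60 0;0.5 -30 0 60 0;0.5 -60 0 0 0'; python3 -m jog '0.5 -60 0 0 0;0.5 0 0 0 0;0.5 0 0 0 0'
python3 - <<'E'
from m import *
T=cap('top','t12.png');S=cap('scene','s12.png')
a=cv2.resize(T['pixels'][100:280,90:330],None,fx=2,fy=2,interpolation=cv2.INTER_CUBIC)[:,:,::-1]
b=cv2.resize(S['pixels'][190:310,230:370],None,fx=2.2,fy=3,interpolation=cv2.INTER_CUBIC)[:,:,::-1]
cv2.imwrite('pics/f1.png',np.hstack([a,b]))
E
```

```text
time_s: 49.82
tcp_pos: [0.6081, -0.1026, 0.1107]
ee_rot: [[0.978, -0.208, 0.001], [-0.208, -0.978, -0.0], [0.001, -0.0, -1.0]]
wrist_force: [-0.3, -0.1, -0.3]
gripper_width: 0.493
gripper_force: 0.0
time_s: 50.45
tcp_pos: [0.523, -0.1026, 0.2913]
ee_rot: [[0.978, -0.207, 0.012], [-0.207, -0.978, -0.001], [0.011, -0.002, -1.0]]
wrist_force: [-0.4, 0.8, -1.0]
gripper_width: 0.499
gripper_force: 0.0
time_s: 50.82
tcp_pos: [0.4605, -0.1026, 0.2872]
ee_rot: [[0.978, -0.208, 0.002], [-0.208, -0.978, -0.0], [0.002, -0.0, -1.0]]
wrist_force: [0.6, 0.2, 0.6]
gripper_width: 0.5
gripper_force: 0.0
```

View pics/f1.png

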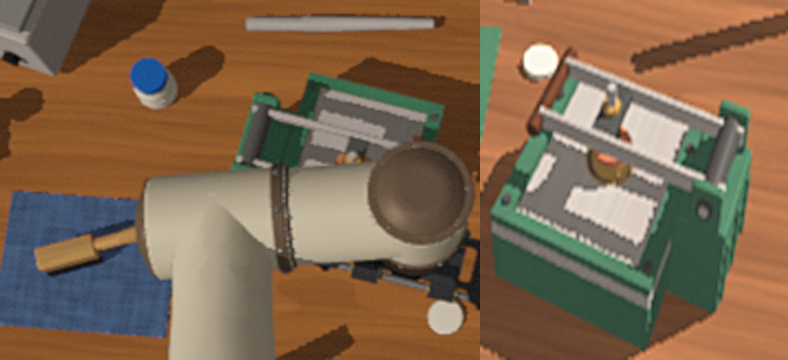

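The lever is down on the stack, copper top disc visible at (612,158) under the foot. The brush head is on the blue mat at (68,252). The arm hides the drawer, so I'll move it aside for one last look.

```bash
python3 -m jog '0.5 0 -60 0 0;0.5 0 -60 0 0;0.5 0 -60 0 0;0.5 0 -60 0 0;0.5 0 -60 0 0'; python3 -m jog '0.5 0 0 0 0;0.5 0 0 0 0'
python3 - <<'E'
from m import *
T=cap('top','t13.png');S=cap('scene','s13.png')
a=cv2.resize(T['pixels'][125:265,195:325],None,fx=3,fy=3,interpolation=cv2.INTER_CUBIC)[:,:,::-1]
b=cv2.resize(S['pixels'][180:285,240:340],None,fx=4,fy=4,interpolation=cv2.INTER_CUBIC)[:,:,::-1]
cv2.imwrite('pics/f2.png',np.hstack([a[:420],b]))
cop=lambda h,s,v:((h<14)|(h>172))&(s>90)&(v>110)
show('T',T,(248,165,288,208),cop,.094,20);show('S',S,(270,225,305,262),cop,.094,20)
for u in(.0,.006,.02):
    p=[.6225-.979*(.092+u),-.028+.2045*(.092+u),.058];print(u,proj(T,p).round(1))
E
```

```text
time_s: 51.55
tcp_pos: [0.4609, -0.4052, 0.2853]
ee_rot: [[0.978, -0.208, -0.001], [-0.208, -0.978, 0.0], [-0.001, -0.0, -1.0]]
wrist_force: [1.0, -0.1, 0.8]
gripper_width: 0.499
gripper_force: 0.0
time_s: 51.8
tcp_pos: [0.4604, -0.4031, 0.285]
ee_rot: [[0.978, -0.209, -0.002], [-0.209, -0.978, 0.001], [-0.002, -0.001, -1.0]]
wrist_force: [-0.1, 0.4, 0.4]
gripper_width: 0.496
gripper_force: 0.0
S [286.9 242.9] 45 [ 0.6461 -0.0289]
0.0 [257.7 219.4]
0.006 [257.2 221.5]
0.02 [255.8 226.5]
```

View pics/f2.png

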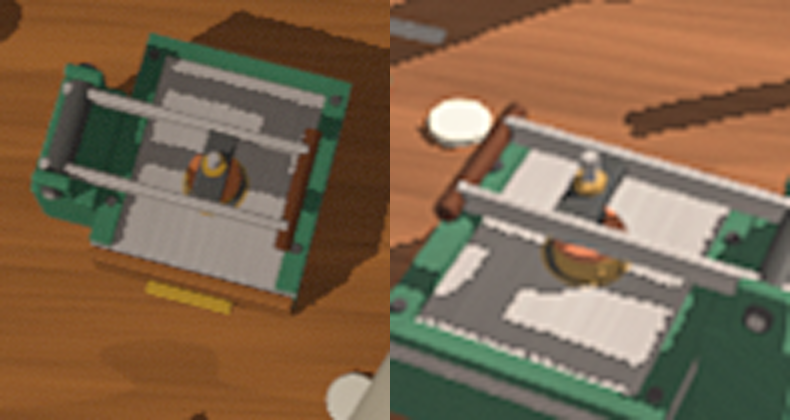

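The drawer panel edge is at full-image px (258,219), which matches fully shut. The lever is level, with its foot on the centred stack, and the arm is clear of everything. Handing in.

```bash
python3 -c "
from station import r
print(r.finish_job())"
```

```text
the job is handed in; nothing more can be done
None
```

The job is handed in, though no verdict came back. The last pictures show the drawer shut with the four scraps swept into it, the three discs stacked on the insert under the lowered lever's foot, and the brush on the blue mat.

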